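# Check a spacer stack with a dial gauge

## Task

Build the spacer stack in the middle of the steel plate: first the black spacer ring, then the smaller silver cap centred on it with its red dot up. Then lift the dial gauge out of its wooden holder by the blue handle and hold it upright over the stack, dial facing towards the plate's yellow edge, with its tip on the red dot, pressing lightly so that the plunger is about half way in (needle straight up) and never bottoms out. Finish still holding the gauge like that, and do not disturb the jar, the oil bottle or the bearing cup that stand round the work.

Things in the scene. Friction and masses are not known exactly. Their poses are not given: they have to be found in the camera images.
- plate: fixed square steel plate, 110x110x10 mm, flat on the bench; origin at the centre of its underside, z up; a scribed dark ring, 62 mm across, marks its middle; a yellow strip 10 mm wide runs along its -x edge (about towards the robot, turned at most 0.4 rad)
- plate_centre (a point): middle of the plate's top face, 10 mm above the bench
- plate_front (a point): middle of the yellow edge: on the plate's top face, 55 mm from its centre towards its -x
- spacer: loose black spacer ring lying flat, 56 mm outside, 20 mm hole, 12 mm thick, 60 g; origin at the centre of its underside, z up; grip it from above across its outside
- cap: loose round pale silver aluminium cap lying flat, 40 mm across, 10 mm thick, 40 g, red dot 14 mm across in the middle of its top; origin at the centre of its underside, z up; grip it from above across its outside
- cap_dot (a point): centre of the red dot, on the cap's top face 10 mm above the cap's origin
- holder: fixed light wooden block, 80x80x60 mm, with an upright 20 mm hole through its middle in which the gauge stands; origin at the centre of its underside
- gauge: loose dial gauge, 169 g, standing upright in the holder, its flange (36 mm across, 4 mm thick) on the holder's top 60 mm above the bench. Origin: centre of the flange's underside; z up along the gauge, white dial facing its -x. Round dial case above the flange, 52 mm across, 22 mm thick along x, z = 4 to 56 mm. Stem below it 14 mm thick to z = -30 mm. Lift it 60 mm straight up to clear the holder
- gauge_grip (a point): grip point in the gauge's blue flat-sided handle, 85 mm above the gauge's origin on its axis; the handle is 22 mm along the gauge's x, 24 mm along its y, from 54 to 104 mm above the origin; grip it from above with the fingers on its +y and -y sides
- gauge_dial (a point): centre of the white dial face, 11.5 mm in front (-x) of the gauge's axis, 30 mm above its origin
- gauge_tip (a point): round lower end of the gauge's sprung plunger (8 mm thick), where it touches; 55 mm below the gauge's origin when not pressed
- gauge_plunger (a joint): how far the plunger is pushed into the gauge, 0 (out) to 0.016 m (bottomed); half way is 0.008. Its spring needs 1 N to start and 300 N/m more (3.4 N half way, 5.8 N bottomed). The red needle turns with it, lower left at 0, straight up to the green mark at half way, lower right at full travel
- spacer_jar: bystander: small clear jar of parts with a white lid, 48 mm across, 82 mm high; origin at the centre of its underside; leave alone
- oil_bottle: bystander: pale squeeze bottle with a black nozzle cap, 47 mm across, 137 mm high; origin at the centre of its underside; leave alone
- bearing_cup: bystander: small silver headset cup, 45 mm across, 19 mm high; origin at the centre of its underside; leave alone
Things that resemble listed ones, but are neither listed nor needed, are in the scene too. Leave any orange or purple look-alike of the gauge alone.

How it is judged:
By the outcome, as a careful person would: the job done as asked, in the order asked, and still so for the second after the job is handed in, while the arm keeps its last pose, push and grip.
It also fails if it takes over 61 s, if anything falls off the work surface, if the arm or the gripper's body presses on something with over 40 N, if the wrist force passes 120 N, or if a joint passes its speed limit or range.

## Robot

A 6-joint arm with a two-finger parallel gripper is mounted at the origin on a cart in front of the work surface, level with it; the furniture and walls round the work are solid. World frame = base frame: x ahead of the robot, y to its left, z up, the work surface at z = 0. Lengths are in mm, angles in rad, forces in N, time in s.
With the tool pointing down it reaches from about 300 to 775 mm from the base axis. Payload 14.6 kg.
Tool frame: the origin (TCP) lies midway between the tips of the shut fingers; the grasp point (between the pads) lies 19 mm behind it; z points along the fingers, y is the line along which they close (so a half turn about z gives the same grasp; the last joint's range is limited). The gripper opens to 94 mm and grips with 3 to 60 N. Pads are 16 mm wide; open, the fingers measure 119 mm over their backs; the gripper's body (75 mm by 177 mm) begins 78 mm behind the grasp point.
Start: joints at [-1.391, 0.3, 1.521, -0, 1.321, -0.067], TCP at [134.36, -533.326, 205.446] pointing down, gripper open.
Joint ranges: [-3.03, 3.03], [-0.79, 2.21], [0.23, 2.52], [-1.04, 4.18], [0, 3.07], [-2.55, 2.55]. Speed limits (rad/s): [2.22, 2.22, 2.57, 3.14, 3.14, 3.14].

## Interface

Orientations are given as [roll, pitch, yaw] about the fixed x, y, z axes, in that order (R = Rz(yaw) Ry(pitch) Rx(roll)).
In Python, from cell import manip gives the robot as it stands.
- The arm moves only by the shell command python3 -m creep 'ROWS' [OPENING] [FORCE]. ROWS is text: rows parted by semicolons, each of 6 numbers parted by spaces: the shift along the tool's x, y, z normalised to -1 to 1, where 1 is 4 cm, then the turn, a rotation vector about the tool's x, y, z normalised to -1 to 1, where 1 is pi rad. In form: dx dy dz ax ay az; .... A call has 1 to 20 rows; each row shifts and turns the commanded pose from where the row before left it, along the tool's axes as they then stand; what a row does not reach is not made up. A row lasts 1/8 s, in which the tool goes at most 62.5 mm and 10.7 degrees, less where a joint would pass 70% of its speed; a pose out of reach is approached as far as the arm can. A call with a number of a shift or a turn outside -1 to 1 is refused whole. A call with a gripper value outside its range is refused whole. OPENING is the closure, from 0 (fully open) to 1 (shut), set as the call begins (- or left out, the last holds). The fingers move at their own pace and stop on an object; FORCE is the grip in N (left out, the last holds). Time passes only in rows, so rows that do not move let the fingers close. It gives the time, the measured TCP pose, the force, the opening and the grip force at its end, in the units of the state.
- manip.read_state(): the state, without advancing time (a new reading comes with each control period).
- manip.camera(name): name is "scene" or "top" or "wrist"; returns a dict with "color" (400x640x3 uint8, red, green, blue), "range_z" (400x640 float32, mm along the optical axis (not along the pixel's ray), 0 where there is no reading), "camera_matrix" (3x3 intrinsics, pixels), "T" (4x4, takes a point from camera to world coordinates). Camera axes: x right, y down, z forward; pixel columns grow to the right and rows downward; lengths in mm; the calibration is good to about 2 mm. The wrist camera is an equidistant fisheye: a pixel r from the principal point sees the ray r / f radians off the axis. A picture is of the moment at which its call begins.
- manip.sign_off(): hands the job in; it is judged then, once.
The state is a dict: "clock": time; "joints": joint angles; "qd": joint speeds; "effort": joint torques, N m; "eef_pos": TCP position; "eef_rot": TCP orientation; "wrist_force": force on the tool from outside, world axes, zero at the start; "moment": the same for the moment, N m; "finger_gap": finger opening in mm; "finger_force": force on a finger pad.
Only numpy, scipy, OpenCV 4.12 (cv2) and the standard library are available. Lean on these libraries where they do the work, as an engineer would, in place of code of your own. Each camera call takes 0.05 s, during which the arm holds its last target. There are 200 camera calls.

## Working session

There is one attempt and no reset: what is moved stays moved. The work goes in short steps, Python scripts to look and compute and a shell command to move; the robot and the scene stay as the last step left them, time stands still between calls to the robot, and variables do not carry over. Pictures are saved under pics/ and viewed, at most 12 in all, crops included, and the job is handed in when it is done.

```bash
ls; mkdir -p pics
cat > h.py <<'E'
import numpy as np, cv2
from cell import manip
def shot(n,f=None):
    c=manip.camera(n)
    if f: cv2.imwrite('pics/'+f,c['color'][:,:,::-1])
    return c
def cloud(c):
    K=np.array(c['camera_matrix']);z=c['range_z'];v,u=np.mgrid[:400,:640]
    p=np.stack([(u-K[0,2])/K[0,0]*z,(v-K[1,2])/K[1,1]*z,z],-1)
    T=np.array(c['T']);return p@T[:3,:3].T+T[:3,3]
def ray(c,uv,h):
    K=np.array(c['camera_matrix']);T=np.array(c['T'])
    d=T[:3,:3]@np.linalg.solve(K,[uv[0],uv[1],1.]);o=T[:3,3]
    return o+d*(h-o[2])/d[2]
E
python3 - <<'E'
from h import *
for n in('top','scene'):
    c=shot(n,n+'1.png');np.savez(n+'1.npz',**c);print(n,np.round(c['T'],3).tolist(),np.array(c['camera_matrix'])[0,0])
print(manip.read_state())
E
```

```text
pics
top [[-0.001, -0.998, 0.058, 454.99], [-1.0, -0.0, -0.018, 194.633], [0.018, -0.058, -0.998, 1112.169], [0.0, 0.0, 0.0, 1.0]] 375.666574799943
scene [[-0.468, -0.574, 0.672, -102.211], [-0.884, 0.317, -0.344, 493.983], [-0.016, -0.755, -0.656, 721.778], [0.0, 0.0, 0.0, 1.0]] 385.00178414308476
{'clock': 0.1, 'joints': array([-1.39056382e+00,  3.00380674e-01,  1.52153027e+00,  4.35505347e-05,
        1.32071820e+00, -6.66320362e-02]), 'qd': array([ 2.43771000e-03,  7.03293297e-04, -2.04596193e-03, -7.72232263e-05,
       -1.22127251e-04, -3.55820395e-04]), 'effort': array([ 2.07004960e-03, -5.32642722e+01, -3.53283191e+01,  7.09267915e-02,
        2.35034258e-02, -7.09016649e-05]), 'eef_pos': array([ 134.3478648 , -533.08702261,  204.95743105]), 'eef_rot': array([-3.14056128e+00, -1.11103107e-04,  2.46853687e-01]), 'wrist_force': array([ 0.2381917 ,  0.21866043, -0.81518364]), 'moment': array([ 0.02799897, -0.00922851,  0.0012117 ]), 'finger_force': 0.0, 'finger_gap': 93.98400175475855}
```

View pics/top1.png

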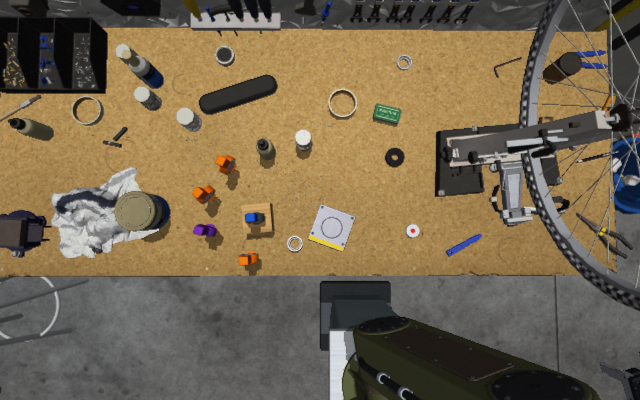

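View pics/scene1.png

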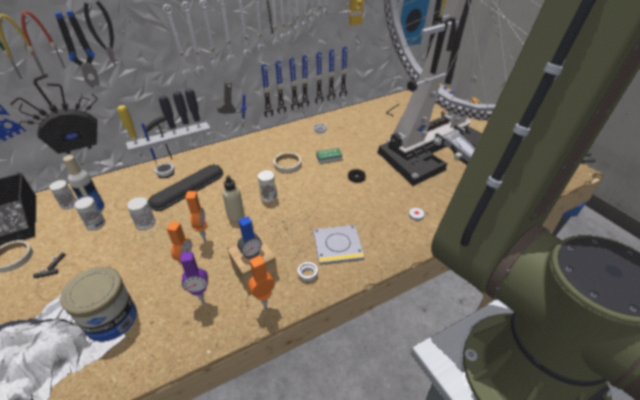

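Top view: the plate is at (331,227) with its yellow edge at the bottom, the black ring at (395,157), the red-dotted cap at (413,231) and the blue gauge in its holder at (252,217). Bystanders are the bottle (265,149), jar (303,140) and cup (295,243).

Possible mix-ups:
- **Gauge:** orange look-alikes at (226,164), (204,194) and (248,260), and a purple one at (204,230). I choose the blue one in the wooden block.
- **Spacer:** pale rings at (343,103) and (404,62). I choose the black one at (395,157).
- **Cap:** cup (295,243). I choose the one with the red dot at (413,231).

```bash
cat > m.py <<'E'
from h import *
c=dict(np.load('top1.npz'));s=dict(np.load('scene1.npz'))
def blob(c,mask,box):
    m=np.zeros((400,640),np.uint8);x0,y0,x1,y1=box;m[y0:y1,x0:x1]=mask[y0:y1,x0:x1]
    n,l,st,ce=cv2.connectedComponentsWithStats(m);i=1+st[1:,4].argmax();return ce[i],(l==i).astype(np.uint8)
for nm,c,B in(('top',c,dict(sp=(375,140,415,175),cap=(400,218,426,245),red=(400,218,426,245),plate=(300,195,365,260),yel=(300,195,365,260),hold=(235,195,280,245),blue=(235,200,268,232))),
  ('scene',s,dict(sp=(340,165,372,186),cap=(400,202,432,226),red=(400,202,432,226),plate=(305,215,370,270),yel=(305,215,370,270),blue=(230,212,262,245)))):
    hsv=cv2.cvtColor(c['color'],cv2.COLOR_RGB2HSV);H,S,V=[hsv[...,i].astype(int) for i in range(3)]
    P=cloud(c)
    M=dict(sp=V<60,cap=(S<60)&(V>120),red=((H<8)|(H>172))&(S>120),plate=(S<60)&(V>90),yel=(H>22)&(H<35)&(S>170)&(V>150),blue=(H>100)&(H<130)&(S>120),hold=(P[...,2]>50)&(P[...,2]<66))
    hh=dict(sp=12,cap=10,red=10,plate=10,yel=10,blue=164,hold=60)
    for k,b in B.items():
        ce,m=blob(c,M[k],b); ct=max(cv2.findContours(m,0,2)[0],key=cv2.contourArea);hl=cv2.convexHull(ct)[:,0]
        w=np.array([ray(c,q,hh[k])[:2] for q in hl],np.float32);r=cv2.minAreaRect(w)
        z=P[...,2][m>0];z=z[z!=0]
        print(nm,k,ce.round(1),m.sum(),'w',ray(c,ce,hh[k]).round(1),'rect',np.round(r[0],1),np.round(r[1],1),round(r[2],1),'z',np.percentile(z,[5,50,95]).round(1))
        if k=='hold': print('pc',P[m>0].mean(0).round(1))
t=dict(np.load('top1.npz'))['color'];im=np.hstack([cv2.resize(t[190:270,230:310],(400,400),interpolation=2),cv2.resize(dict(np.load('scene1.npz'))['color'][205:305,225:325],(400,400),interpolation=2)])
im=np.vstack([im,cv2.resize(t[140:165,380:430],(800,200)) if 0 else cv2.resize(t[140:250,290:430],(254,200),interpolation=2).repeat(1,0) if 0 else np.pad(cv2.resize(t[140:250,290:430],(254,200),interpolation=2),((0,0),(0,546),(0,0)))])
cv2.imwrite('pics/crop1.png',im[:,:,::-1])
E
python3 m.py
```

```text
top sp [394.2 156.9] 231 w [657.  -35.3  12. ] rect [657.6 -35.6] [50.3 53.2] 44.8 z [ 7.3 11.9 15.3]
top cap [412.2 230.2] 133 w [440.2 -86.4  10. ] rect [439.3 -87.2] [38.4 38.2] 89.2 z [ 5.1  9.8 13.8]
top red [412.5 230.3] 14 w [439.9 -87.2  10. ] rect [439.3 -87.3] [8.9 8.8] 89.9 z [ 5.5 11.2 12.7]
top plate [332.  225.2] 1245 w [455.  149.6  10. ] rect [455.7 149.5] [110.1  97.8] 69.7 z [ 6.6 10.2 13.7]
top yel [325.3 242.8] 102 w [403.8 169.3  10. ] rect [403.6 169. ] [101.6   8.8] 69.8 z [ 7.5 10.5 14.6]
top hold [257.3 218.3] 647 w [474.5 360.1  60. ] rect [475.1 361.9] [79.9 81.1] 5.4 z [56.8 60.1 63.5]
pc [474.6 360.   60.1]
top blue [251.2 217.3] 99 w [475.1 359.1 164. ] rect [475.7 359.6] [20.2 30.1] 0.5 z [126.2 163.5 166.4]
scene sp [356.3 175.7] 127 w [652.3 -31.6  12. ] rect [652.  -30.7] [42.2 49.5] 58.3 z [ 6.4 11.7 13.7]
scene cap [416.1 213.2] 157 w [439.  -84.9  10. ] rect [438.9 -84.6] [41.3 50.2] 32.8 z [-0.5  8.8 12. ]
scene red [416.5 212.5] 4 w [440.6 -87.5  10. ] rect [440.6 -87.5] [2.6 4.4] 51.0 z [ 7.9  9.9 10.9]
scene plate [336.9 240.8] 1320 w [454.7 151.   10. ] rect [456.9 149.8] [113.6  98.9] 70.7 z [ 2.2 10.  12.1]Traceback (most recent call last):
  File "m.py", line 13, in <module>
    ce,m=blob(c,M[k],b); ct=max(cv2.findContours(m,0,2)[0],key=cv2.contourArea);hl=cv2.convexHull(ct)[:,0]
         ~~~~^^^^^^^^^^
  File "m.py", line 5, in blob
    n,l,st,ce=cv2.connectedComponentsWithStats(m);i=1+st[1:,4].argmax();return ce[i],(l==i).astype(np.uint8)
                                                      ~~~~~~~~~~~~~~~^^
ValueError: attempt to get argmax of an empty sequence
```

```bash
sed -i 's/yel=(305,215,370,270),//' m.py; python3 m.py | grep 'scene blue'
```

```text
scene blue [246.1 228.1] 223 w [452.9 369.2 164. ] rect [452.7 368.4] [22.  64.5] 81.4 z [121.2 151.7 164.7]
```

View pics/crop1.png

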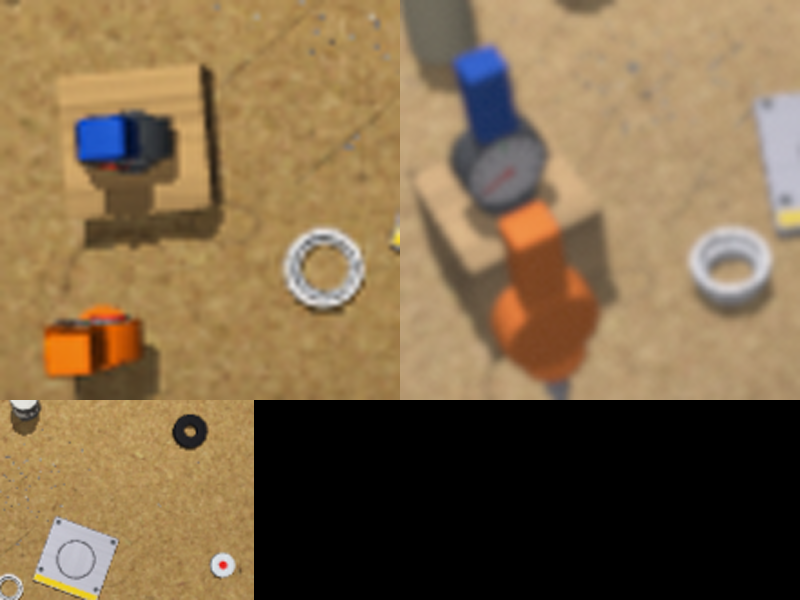

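The crop shows the blue gauge standing in the wooden block with its dial facing the robot, and the cup beside it at crop (325,268). The ring and cap choices also hold. Next I check clearance along the first move.

Run:
```python
from h import *
for n in('top','scene'):
    P=cloud(dict(np.load(n+'1.npz'))).reshape(-1,3);P=P[(P[:,2]>90)]
    for x in range(0,900,100):
        print(n,x,[int(np.max(Q[:,2])) if len(Q:=P[(P[:,0]>=x)&(P[:,0]<x+100)&(P[:,1]>=y)&(P[:,1]<y+100)])>3 else 0 for y in range(-700,600,100)])
```

```text
top 0 [0, 0, 331, 0, 0, 0, 0, 285, 0, 0, 0, 0, 0]
top 100 [0, 0, 347, 0, 0, 0, 0, 542, 296, 0, 0, 0, 0]
top 200 [0, 0, 0, 0, 0, 670, 665, 576, 264, 0, 0, 0, 0]
top 300 [0, 0, 0, 459, 0, 0, 0, 0, 0, 0, 161, 0, 0]
top 400 [0, 0, 131, 428, 0, 0, 0, 0, 1112, 0, 169, 163, 160]
top 500 [0, 0, 190, 511, 443, 302, 0, 0, 0, 0, 0, 162, 161]
top 600 [0, 0, 434, 536, 511, 424, 0, 0, 0, 0, 141, 162, 0]
top 700 [0, 0, 0, 538, 0, 0, 0, 0, 0, 0, 0, 0, 0]
top 800 [0, 92, 0, 490, 0, 0, 0, 0, 0, 0, 0, 0, 0]
scene 0 [0, 0, 0, 0, 0, 0, 308, 309, 0, 0, 0, 0, 0]
scene 100 [0, 0, 0, 0, 0, 522, 604, 600, 300, 0, 0, 0, 0]
scene 200 [0, 0, 0, 0, 0, 0, 593, 581, 272, 0, 0, 0, 0]
scene 300 [0, 0, 0, 0, 0, 0, 0, 0, 0, 0, 160, 100, 0]
scene 400 [0, 0, 0, 476, 0, 0, 0, 0, 0, 0, 165, 160, 160]
scene 500 [0, 0, 0, 479, 441, 420, 0, 0, 0, 0, 0, 160, 159]
scene 600 [0, 0, 452, 465, 471, 423, 0, 0, 0, 0, 139, 161, 0]
scene 700 [0, 0, 179, 409, 0, 0, 0, 0, 0, 0, 0, 0, 0]
scene 800 [0, 0, 0, 421, 0, 0, 0, 0, 0, 0, 0, 0, 0]
```

```bash
python3 -m creep '0.36 -0.77 0 0 0 0;0.36 -0.77 0 0 0 0;0.36 -0.77 0 0 0 0;0.36 -0.77 0 0 0 0;0.36 -0.77 0 0 0 0;0.36 -0.77 0 0 0 0;0.36 -0.77 0 0 0 0;0.8 -0.7 0 0 0 0;0.8 -0.7 0 0 0 0;0.8 -0.7 0 0 0 0;0.8 -0.7 0 0 0 0;0.8 -0.7 0 0 0 0;0 0 0 0 0 -0.053;0 0 0 0 0 -0.053;0 0 0 0 0 -0.053;0 0 0 0 0 -0.053;0 0 0 0 0 -0.053;0 0 0 0 0 -0.053;0 0 0 0 0 -0.053;0 0 0 0 0 -0.053' 0 20
cat > go.py <<'E'
import sys
from h import *
from scipy.spatial.transform import Rotation as R
s=manip.read_state();p=s['eef_pos'];M=R.from_euler('xyz',s['eef_rot'])
print('pos',p.round(1),'rot',s['eef_rot'].round(4),'q',s['joints'].round(2),'t',s['clock'],'gap',round(s['finger_gap'],1),'ff',s['finger_force'],'F',s['wrist_force'].round(1))
a=list(map(float,sys.argv[1:]))  # x y z [yaw]
if a:
    d=M.inv().apply(np.array(a[:3])-p)/40
    r=(M.inv()*R.from_euler('xyz',[np.pi,0,a[3]])).as_rotvec()/np.pi if len(a)>3 else np.zeros(3)
    print('shift',d.round(3),'turn',r.round(4))
E
python3 go.py 657 -35 150 1.571
```

```text
clock: 2.6
eef_pos: [300.3, -124.7, 205.3]
eef_rot: [-3.141, -0.0, 1.584]
wrist_force: [-0.3, 0.0, -0.6]
finger_gap: 94.0
finger_force: 0.0
pos [ 300.3 -124.7  205.3] rot [-3.1413e+00 -2.0000e-04  1.5843e+00] q [-0.51 -0.23  2.07  0.    1.3  -0.52] t 2.6 gap 94.0 ff 0.0 F [-0.3  0.  -0.6]
shift [2.122 8.949 1.38 ] turn [-0.0001 -0.0001  0.0042]
```

```bash
python3 -m creep '0.71 0.99 0 0 0 0.0042;0.71 0.99 0 0 0 0;0.7 0.99 0 0 0 0;0 0.99 0 0 0 0;0 0.99 0 0 0 0;0 0.99 0 0 0 0;0 0.99 0.4 0 0 0;0 0.99 0.5 0 0 0;0 0.99 0.5 0 0 0;0 0 0 0 0 0'
python3 - <<'E'
from h import *
c=shot('wrist','w1.png');np.savez('w1.npz',**c);print(c['T'],c['camera_matrix'])
E
```

```text
clock: 3.85
eef_pos: [657.0, -41.2, 145.6]
eef_rot: [-3.136, -0.001, 1.566]
wrist_force: [-1.8, 0.7, 0.5]
finger_gap: 93.8
finger_force: 0.0
[[ 9.99979907e-01 -2.88078073e-03 -5.64688153e-03  6.57826976e+02]
 [-4.26287086e-03 -9.64880694e-01 -2.62653906e-01  3.59569826e+01]
 [-4.69191866e-03  2.62672700e-01 -9.64873587e-01  3.24141997e+02]
 [ 0.00000000e+00  0.00000000e+00  0.00000000e+00  1.00000000e+00]] [[309.70691629   0.         319.71549959]
 [  0.         309.70691629 203.15721573]
 [  0.           0.           1.        ]]
```

View pics/w1.png

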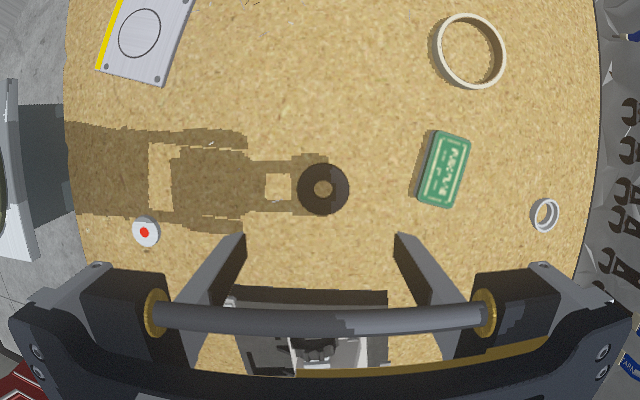

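The wrist view shows the black ring at (323,188), the cap at (145,232) and the plate's scribed ring at (139,32). I cast the fisheye rays for all three.

```bash
cat >> h.py <<'E'
def fray(c,uv,h):
    K=np.array(c['camera_matrix']);T=np.array(c['T']);f=K[0,0]
    x,y=uv[0]-K[0,2],uv[1]-K[1,2];r=max(np.hypot(x,y),1e-9);t=r/f
    d=T[:3,:3]@[np.sin(t)*x/r,np.sin(t)*y/r,np.cos(t)];o=T[:3,3];return o+d*(h-o[2])/d[2]
def fblob(c,kind,box,h):
    hsv=cv2.cvtColor(c['color'],cv2.COLOR_RGB2HSV).astype(int);H,S,V=hsv[...,0],hsv[...,1],hsv[...,2]
    M=dict(dark=(V<70)&(S<110),pale=(S<60)&(V>110),red=((H<8)|(H>172))&(S>120),blue=(H>100)&(H<130)&(S>110),ring=(V<110)&(S<80))[kind]
    m=np.zeros((400,640),np.uint8);x0,y0,x1,y1=box;m[y0:y1,x0:x1]=M[y0:y1,x0:x1]
    m=max(cv2.findContours(m,0,2)[0],key=cv2.contourArea)
    w=np.array([fray(c,q,h)[:2] for q in cv2.convexHull(m)[:,0]],np.float32)
    (cx,cy),r=cv2.minEnclosingCircle(w);e=cv2.fitEllipse(w) if len(w)>5 else 0
    print(kind,'circle',round(cx,1),round(cy,1),'d',round(2*r,1),'ell',[np.round(k,1) for k in e] if e else '');return w
E
python3 - <<'E'
from h import *
c=dict(np.load('w1.npz'))
fblob(c,'dark',(290,160,355,220),12);fblob(c,'red',(125,215,165,250),10);fblob(c,'pale',(125,210,165,250),10);fblob(c,'ring',(114,5,164,60),10)
E
```

```text
dark circle 641.2 -47.8 d 26.6 ell [array([640.7, -48.4]), array([ 6.4, 25.5]), np.float64(37.0)]
red circle 440.5 -85.4 d 12.9 ell [array([440.5, -85.3]), array([11.9, 12.8]), np.float64(88.6)]
pale circle 443.6 -83.7 d 45.6 ell [array([443.4, -83.9]), array([39.8, 45.7]), np.float64(116.2)]
ring circle 452.3 147.3 d 59.4 ell [array([449.2, 154. ]), array([61.1, 63.3]), np.float64(28.8)]
```

```bash
sed -i "s/dark=(V<70)&(S<110)/dark=(V<95)\&(S<75)/" h.py
python3 - <<'E'
from h import *
c=dict(np.load('w1.npz'))
fblob(c,'dark',(290,155,357,222),12);print(fray(c,(322.5,188.5),12))
hsv=cv2.cvtColor(c['color'],cv2.COLOR_RGB2HSV);print(hsv[188,285:360:4].tolist())
E
python3 go.py 656 -34 50
```

```text
dark circle 669.0 -34.3 d 48.8 ell [array([670.4, -34.8]), array([29.6, 47.2]), np.float64(177.9)]
[658.94066385 -33.34483061  12.        ]
[[20, 101, 196], [20, 99, 191], [19, 122, 136], [19, 87, 79], [19, 92, 69], [19, 83, 68], [17, 92, 75], [19, 107, 74], [19, 113, 129], [21, 96, 148], [20, 103, 141], [20, 111, 136], [18, 91, 70], [15, 59, 86], [16, 40, 83], [19, 52, 83], [21, 99, 157], [21, 95, 203], [22, 99, 199]]
pos [656.6 -41.2 147.5] rot [-3.1385e+00 -4.0000e-04  1.5658e+00] q [-0.12  0.59  1.24  0.    1.31 -0.11] t 3.9 gap 94.1 ff 0.0 F [ 0.2 -0.6  0. ]
shift [ 0.179 -0.007  2.438] turn [0. 0. 0.]
```

```bash
sed -i "s/dark=(V<95)&(S<75)/dark=(V<108)\&(S<130)/" h.py
python3 - <<'E'
from h import *
c=dict(np.load('w1.npz'));w=fblob(c,'dark',(290,155,357,222),12)
E
python3 -m creep '0 0 0 0 0 0;0 0 0 0 0 0' >/dev/null;python3 - <<'E'
from h import *
c=shot('wrist');np.savez('w2.npz',**c)
w=fblob(c,'dark',(290,155,357,222),12);fblob(c,'red',(125,215,165,250),10);fblob(c,'ring',(114,5,164,60),10)
E
python3 go.py
```

```text
dark circle 658.7 -34.2 d 56.0 ell [array([658.8, -34.2]), array([54.4, 55.8]), np.float64(177.7)]
dark circle 658.7 -34.0 d 55.9 ell [array([658.8, -34.1]), array([54.6, 55.5]), np.float64(178.1)]
red circle 440.7 -85.5 d 12.8 ell [array([440.7, -85.3]), array([11.9, 12.9]), np.float64(132.5)]
ring circle 456.0 134.8 d 45.6 ell [array([451.7, 147.8]), array([49.8, 54.9]), np.float64(113.4)]
pos [656.7 -41.4 150.7] rot [3.1400e+00 2.0000e-04 1.5655e+00] q [-0.12  0.58  1.24 -0.    1.31 -0.11] t 4.2 gap 94.1 ff 0.0 F [ 0.5 -0.3  0.7]
```

```bash
python3 -m creep '0.09 0.025 0.8 0 0 0;0.09 0.025 0.8 0 0 0;0 0 0.8 0 0 0;0 0 0.8 0 0 0;0 0 0.45 0 0 0;0 0 0 0 0 0'; python3 -m creep '0 0 0 0 0 0;0 0 0 0 0 0;0 0 0 0 0 0;0 0 0 0 0 0;0 0 0 0 0 0;0 0 0 0 0 0' 1 20;python3 go.py
```

```text
clock: 4.95
eef_pos: [658.5, -34.1, 3.1]
eef_rot: [-3.14, -0.0, 1.566]
wrist_force: [0.3, -0.8, 0.3]
finger_gap: 94.1
finger_force: 0.0
clock: 5.7
eef_pos: [659.0, -34.1, 3.7]
eef_rot: [3.141, 0.0, 1.566]
wrist_force: [-0.7, 0.5, 2.4]
finger_gap: 54.1
finger_force: 20.0
pos [659.  -34.1   3.7] rot [3.1413 0.     1.5657] q [-0.11  0.75  1.34  0.    1.05 -0.1 ] t 5.7 gap 54.1 ff 19.988543426952674 F [-0.7  0.5  2.4]
```

```bash
python3 -m creep '0 0 -0.5 0 0 0;0 0 -0.9 0 0 0;0 0 -0.9 0 0 0;0.6 -0.66 0 0 0 0;0.8 -0.9 0 0 0 0;0.8 -0.9 0 0 0 0;0.8 -0.9 0 0 0 0;0.8 -0.9 0 0 0 0;0.4 -0.5 0 0 0 0;0.4 -0.4 0 0 0 0;0 0 0 0 0 0;0 0 0 0 0 0';python3 go.py 450.6 151.5 50
python3 - <<'E'
from h import *
c=shot('wrist','w3.png');np.savez('w3.npz',**c)
E
```

```text
clock: 7.2
eef_pos: [454.1, 150.6, 96.1]
eef_rot: [3.141, -0.0, 1.566]
wrist_force: [0.0, -0.9, -1.6]
finger_gap: 54.2
finger_force: 20.0
pos [454.1 150.6  96.1] rot [ 3.1406e+00 -2.0000e-04  1.5656e+00] q [ 0.24  0.27  1.84 -0.    1.03  0.25] t 7.2 gap 54.2 ff 19.988931592233712 F [ 0.  -0.9 -1.6]
shift [ 0.021 -0.089  1.152] turn [0. 0. 0.]
```

View pics/w3.png

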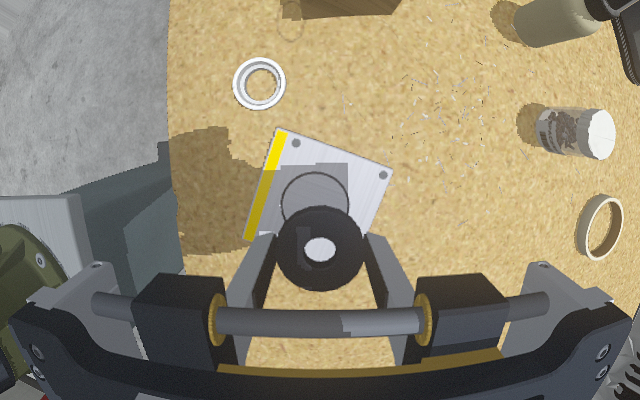

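The wrist view shows the spacer held at (320,250) over the plate, with corners near (277,128), (392,170) and (243,240) and the scribed arc between (282,200) and (349,197).

Run:
```python
from h import *
from scipy.optimize import least_squares
c=dict(np.load('w3.npz'));C=[fray(c,q,10)[:2] for q in((277,128),(392,170),(243.5,240))]
print(np.round(C,1),np.linalg.norm(C[0]-C[1]),np.linalg.norm(C[0]-C[2]),'centre',(C[1]+C[2])/2,'x dir',np.degrees(np.arctan2(*(C[1]-C[0])[::-1])))
g=cv2.cvtColor(c['color'],cv2.COLOR_RGB2GRAY).astype(np.uint8)
bh=cv2.morphologyEx(g,cv2.MORPH_BLACKHAT,np.ones((7,7)))
v,u=np.nonzero(bh>25);k=(u>270)&(u<362)&(v>166)&(v<205);W=np.array([fray(c,q,10)[:2] for q in zip(u[k],v[k])])
k=abs(np.linalg.norm(W-[450.6,151.5],axis=1)-31)<6;W=W[k]
r=least_squares(lambda p:np.linalg.norm(W-p[:2],axis=1)-p[2],[450,151,31],loss='soft_l1');print('arc',r.x.round(2),len(W))
r=least_squares(lambda p:np.linalg.norm(W-p[:2],axis=1)-30.7,[450,151],loss='soft_l1');print('arc',r.x.round(2))
fblob(c,'dark',(272,200,367,296),104.4);print(fray(c,(320,249.5),104.4))
V=cv2.cvtColor(c['color'],cv2.COLOR_RGB2HSV)[...,2];print(V[250,255:385:5])
```

```text
[[417.8 222.2]
 [517.6 185.6]
 [382.2 120.2]] 106.26933286753666 108.06009688541143 centre [449.88512528 152.86820422] x dir -20.131233869292767
arc [449.23 153.55  29.82] 282
arc [449.24 152.45]
dark circle 452.2 156.2 d 68.0 ell [array([452.4, 156.1]), array([62.6, 65.8]), np.float64(12.3)]
[453.90800582 152.66033308 104.4       ]
[123 125 123  55  58  56  56  54  54  69 173 217 214 215 216 214 162  63
  63  61  62  67  64  66 127 129]
```

```bash
python3 -m creep '0.02 -0.05 0.6 0 0 0;0.02 -0.045 0.6 0 0 0;0 0 0.5 0 0 0;0 0 0.28 0 0 0;0 0 0 0 0 0;0 0 0.06 0 0 0;0 0 0 0 0 0';python3 go.py 450.3 152.2 13.5
```

```text
clock: 8.12
eef_pos: [449.9, 152.6, 14.3]
eef_rot: [3.141, -0.0, 1.566]
wrist_force: [0.1, -0.0, -1.5]
finger_gap: 54.3
finger_force: 20.0
pos [449.9 152.6  14.3] rot [ 3.1409e+00 -2.0000e-04  1.5656e+00] q [0.25 0.4  1.89 0.   0.85 0.26] t 8.125 gap 54.3 ff 19.98884201359033 F [ 0.1 -0.  -1.5]
shift [-0.01   0.01   0.019] turn [0. 0. 0.]
```

Release, rise and look.

```bash
python3 -m creep '0 0 0.015 0 0 0;0 0 0 0 0 0';python3 -m creep '0 0 0 0 0 0;0 0 0 0 0 0;0 0 0 0 0 0;0 0 0 0 0 0;0 0 -0.5 0 0 0;0 0 -0.9 0 0 0;-0.5 0 -0.9 0 0 0;-0.5 0 -0.9 0 0 0;0 0 0 0 0 0;0 0 0 0 0 0' 0
cat > st.py <<'E'
from h import *
from scipy.optimize import least_squares
import sys
c=shot('wrist',sys.argv[1]);np.savez('w.npz',**c)
def P(uv,h):return fray(c,uv,h)
T=np.array(c['T']);K=np.array(c['camera_matrix'])
def proj(p):
    q=T[:3,:3].T@(np.array(p,float)-T[:3,3]);t=np.arctan2(np.hypot(q[0],q[1]),q[2]);n=np.hypot(q[0],q[1]);return K[:2,2]+K[0,0]*t*q[:2]/n
u,v=proj((450,152,22)).round().astype(int);print('px',u,v,'red',proj((440.5,-86,10)))
b=(u-60,v-60,u+60,v+60)
fblob(c,'dark',b,22)
E
python3 st.py w4.png; python3 go.py
```

```text
clock: 8.38
eef_pos: [449.9, 152.6, 13.6]
eef_rot: [3.141, -0.0, 1.566]
wrist_force: [0.0, -0.5, 2.9]
finger_gap: 54.4
finger_force: 20.0
clock: 9.62
eef_pos: [449.1, 112.7, 140.5]
eef_rot: [-3.141, 0.0, 1.565]
wrist_force: [-0.1, -0.2, 0.4]
finger_gap: 94.2
finger_force: 0.0
px 321 160 red [314.10322821 346.40560285]
dark circle 449.2 153.2 d 58.0 ell [array([449., 152.]), array([53.8, 56.9]), np.float64(87.1)]
pos [448.9 112.8 140.1] rot [-3.1398e+00  2.0000e-04  1.5658e+00] q [0.17 0.18 1.83 0.   1.13 0.17] t 9.675 gap 93.9 ff 0.0 F [0.5 0.5 0.2]
```

View pics/w4.png

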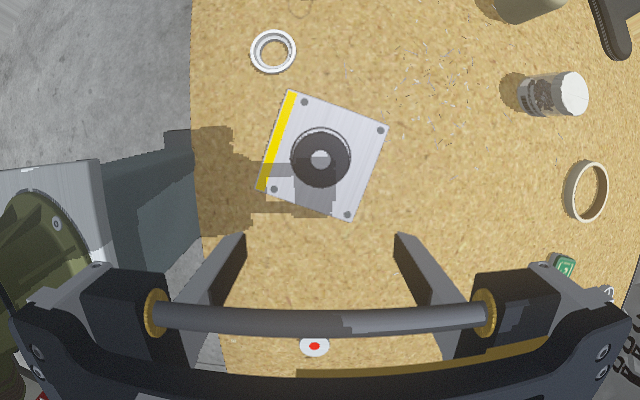

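The spacer lies on the plate at (321,158), with the scribed ring showing around it and widest at the top. Next I measure the plate centre in the same picture.

Run:
```python
from h import *
c=dict(np.load('w.npz'));hsv=cv2.cvtColor(c['color'],cv2.COLOR_RGB2HSV).astype(int);H,S,V=hsv[...,0],hsv[...,1],hsv[...,2]
m=(((S<65)|((H>22)&(H<34)&(S>190)))).astype(np.uint8);m[:80]=0;m[228:]=0;m[:,:252]=0;m[:,395:]=0
ct=max(cv2.findContours(cv2.morphologyEx(m,cv2.MORPH_OPEN,np.ones((3,3))),0,2)[0],key=cv2.contourArea)
W=np.array([fray(c,q,10)[:2] for q in cv2.convexHull(ct)[:,0]],np.float32);r=cv2.minAreaRect(W);print('plate rect',r)
C=np.array([fray(c,q,10)[:2] for q in((291,88.5),(389,127),(352,222),(257,188))]);print(C.round(1),C.mean(0))
g=cv2.cvtColor(c['color'],cv2.COLOR_RGB2GRAY)
for a in range(0,360,30):
    d=np.array([np.cos(np.radians(a)),np.sin(np.radians(a))]);print(a,[int(g[int(round(158+k*d[1])),int(round(321+k*d[0]))]) for k in range(24,40)])
m2=((V<108)&(S<90)).astype(np.uint8)
from scipy.optimize import least_squares
# spacer top edge: upper edge dark->crescent by outermost dark at radius<31.5
E=[]
for a in np.radians(np.arange(0,360,6)):
    d=np.array([np.cos(a),np.sin(a)])
    v=[float(cv2.getRectSubPix(g,(1,1),(float(321+k*d[0]),float(158+k*d[1])))[0,0]) for k in np.arange(20,36,.5)]
    j=np.argmax(np.array(v)>75)
    if j>0:E.append(fray(c,(321+(20+.5*j)*d[0],158+(20+.5*j)*d[1]),22)[:2])
E=np.array(E);r=least_squares(lambda p:np.linalg.norm(E-p[:2],axis=1)-p[2],[450,152,28],loss='soft_l1');print('spacer',r.x,len(E))
```

```text
plate rect ((450.62347412109375, 153.09756469726562), (109.98623657226562, 107.33893585205078), 69.8463363647461)
[[420.9 222.5]
 [518.6 184.5]
 [482.7  84.8]
 [383.8 122.2]] [451.48231533 153.50368683]
0 [93, 93, 96, 86, 123, 123, 186, 217, 213, 213, 212, 213, 213, 212, 210, 211]
30 [90, 88, 92, 86, 78, 117, 205, 211, 211, 209, 208, 208, 208, 209, 208, 211]
60 [71, 74, 73, 73, 69, 129, 196, 208, 205, 204, 204, 205, 204, 207, 207, 208]
90 [70, 70, 73, 68, 66, 79, 109, 143, 144, 140, 142, 140, 141, 141, 141, 142]
120 [73, 76, 69, 69, 69, 61, 106, 133, 144, 142, 142, 144, 142, 140, 142, 142]
150 [74, 74, 72, 73, 71, 70, 92, 142, 144, 142, 165, 201, 142, 144, 205, 208]
180 [73, 75, 87, 86, 75, 96, 96, 78, 126, 210, 211, 208, 207, 208, 209, 209]
210 [92, 91, 85, 84, 115, 146, 121, 79, 198, 212, 213, 209, 210, 211, 212, 211]
240 [95, 90, 83, 83, 143, 206, 149, 86, 205, 216, 216, 214, 213, 212, 212, 211]
270 [98, 90, 76, 121, 208, 200, 151, 122, 179, 217, 214, 213, 213, 215, 213, 214]
300 [97, 89, 156, 156, 219, 172, 90, 136, 217, 216, 216, 214, 216, 214, 216, 216]
330 [95, 94, 141, 206, 199, 152, 142, 217, 215, 215, 214, 215, 214, 213, 212, 214]
spacer [446.116995   145.86258825  20.73616316] 22
```

```bash
python3 - <<'E'
from h import *
from scipy.optimize import least_squares
c=dict(np.load('w.npz'));g=cv2.cvtColor(c['color'],cv2.COLOR_RGB2GRAY)
def edge(th,lo,hi,h,last=False):
    E=[]
    for a in np.radians(np.arange(180,345,5) if last or 1 else 0):
        d=np.array([np.cos(a),np.sin(a)]);k=np.arange(lo,hi,.25)
        v=np.array([float(cv2.getRectSubPix(g,(1,1),(float(321+q*d[0]),float(158+q*d[1])))[0,0]) for q in k])
        if last: j=len(v)-1-np.argmax(v[::-1]<160)
        else: j=np.argmax(v>th)
        if j>0:E.append(fray(c,(321+k[j]*d[0],158+k[j]*d[1]),h)[:2])
    return np.array(E)
E=edge(112,15,36,22);R=edge(0,28,36,10,True)
for n,X,r0 in(('spacer',E,28),('scribe',R,31.3)):
    r=least_squares(lambda p:np.linalg.norm(X-p,axis=1)-r0,[450,152],loss='soft_l1');print(n,r.x.round(2),np.median(abs(r.fun)).round(2))
    r=least_squares(lambda p:np.linalg.norm(X-p[:2],axis=1)-p[2],[450,152,28],loss='soft_l1');print('  free',r.x.round(2))
E
python3 go.py 440.5 -86 60
```

```text
spacer [449.07 151.23] 0.32
  free [449.04 151.8   27.54]
scribe [449.3  152.54] 0.24
  free [449.2  153.25  30.73]
pos [448.9 112.8 140.1] rot [-3.1398e+00  2.0000e-04  1.5658e+00] q [0.17 0.18 1.83 0.   1.13 0.17] t 9.675 gap 93.9 ff 0.0 F [0.5 0.5 0.2]
shift [-4.971 -0.182  2.005] turn [0. 0. 0.]
```

```bash
python3 -m creep '-0.9 -0.03 0 0 0 0;-0.9 -0.03 0 0 0 0;-0.9 -0.03 0 0 0 0;-0.9 -0.03 0 0 0 0;-0.9 -0.03 0 0 0 0;-0.6 -0.03 0 0 0 0;0 0 0 0 0 0;0 0 0 0 0 0'
python3 - <<'E'
from h import *
c=shot('wrist');np.savez('w5.npz',**c);b=(285,150,355,225)
fblob(c,'red',b,10);fblob(c,'pale',b,10)
E
python3 go.py 440.5 -86 3.5
```

```text
clock: 10.68
eef_pos: [441.0, -90.5, 140.6]
eef_rot: [-3.14, -0.0, 1.566]
wrist_force: [0.2, 0.6, -0.3]
finger_gap: 94.0
finger_force: 0.0
red circle 440.0 -85.3 d 13.0 ell [array([440. , -85.2]), array([12. , 13.2]), np.float64(86.9)]
pale circle 440.1 -84.5 d 40.6 ell [array([440.1, -84.5]), array([39.9, 40.4]), np.float64(5.5)]
pos [441.1 -90.4 140.8] rot [-3.1407e+00 -4.0000e-04  1.5666e+00] q [-0.28  0.15  1.87  0.    1.13 -0.28] t 10.725 gap 94.2 ff 0.0 F [-0.4 -0.4 -0.9]
shift [ 0.11  -0.012  3.432] turn [0. 0. 0.]
```

```bash
python3 -m creep '0.07 -0.01 0.8 0 0 0;0.065 -0.01 0.8 0 0 0;0 0 0.8 0 0 0;0 0 0.7 0 0 0;0 0 0.33 0 0 0;0 0 0 0 0 0'; python3 -m creep '0 0 0 0 0 0;0 0 0 0 0 0;0 0 0 0 0 0;0 0 0 0 0 0;0 0 0 0 0 0;0 0 0 0 0 0;0 0 0 0 0 0' 1 15;python3 go.py
```

```text
clock: 11.48
eef_pos: [440.3, -85.5, 3.8]
eef_rot: [-3.141, -0.0, 1.566]
wrist_force: [-0.6, -0.5, 0.3]
finger_gap: 93.8
finger_force: 0.0
clock: 12.35
eef_pos: [440.4, -86.0, 4.1]
eef_rot: [-3.142, 0.0, 1.566]
wrist_force: [-0.5, -0.7, 0.3]
finger_gap: 38.0
finger_force: 15.0
pos [440.4 -86.    4.1] rot [-3.1416  0.      1.5656] q [-0.27  0.37  1.97 -0.    0.8  -0.27] t 12.35 gap 38.0 ff 15.000060796737671 F [-0.5 -0.7  0.3]
```

```bash
python3 -m creep '0 0 -0.6 0 0 0;0 0 -0.9 0 0 0;0.5 0.02 0 0 0 0;0.9 0.03 0 0 0 0;0.9 0.03 0 0 0 0;0.9 0.03 0 0 0 0;0.9 0.03 0 0 0 0;0.9 0.03 0 0 0 0;0.6 0.03 0 0 0 0;0.3 0 0 0 0 0;0 0 0 0 0 0;0 0 0 0 0 0'; python3 go.py 449.7 151.5 26.5
```

```text
clock: 13.85
eef_pos: [449.6, 149.3, 64.0]
eef_rot: [-3.141, 0.0, 1.565]
wrist_force: [0.2, -0.7, -0.3]
finger_gap: 38.3
finger_force: 15.0
pos [449.6 149.3  64. ] rot [-3.1414e+00  1.0000e-04  1.5651e+00] q [ 0.24  0.31  1.87 -0.    0.96  0.25] t 13.85 gap 38.3 ff 14.99991774559021 F [ 0.2 -0.7 -0.3]
shift [0.056 0.002 0.937] turn [0. 0. 0.]
```

```bash
python3 -m creep '0.055 0 0.5 0 0 0;0 0 0.35 0 0 0;0 0 0.09 0 0 0;0 0 0 0 0 0;0 0 0.02 0 0 0;0 0 0 0 0 0';python3 -m creep '0 0 0 0 0 0;0 0 0 0 0 0;0 0 0 0 0 0;0 0 0 0 0 0;0 0 -0.5 0 0 0;0 0 -0.9 0 0 0;-0.5 0 -0.9 0 0 0;-0.5 0 -0.6 0 0 0;0 0 0 0 0 0;0 0 0 0 0 0' 0
python3 - <<'E'
from h import *
from scipy.optimize import least_squares
c=shot('wrist','w6.png');np.savez('w.npz',**c);b=(275,115,370,215)
fblob(c,'red',b,32)
cv2.imwrite('pics/w6c.png',cv2.resize(c['color'][70:230,240:400,::-1],(560,560),interpolation=2))
E
python3 go.py
```

```text
clock: 14.6
eef_pos: [449.8, 152.2, 25.9]
eef_rot: [3.141, -0.0, 1.566]
wrist_force: [0.4, 0.2, -0.9]
finger_gap: 37.9
finger_force: 15.0
clock: 15.85
eef_pos: [449.1, 112.4, 140.8]
eef_rot: [-3.141, 0.0, 1.565]
wrist_force: [0.2, 0.7, -0.0]
finger_gap: 94.1
finger_force: 0.0
red circle 449.4 152.8 d 12.6 ell [array([449.4, 152.7]), array([12.2, 12.5]), np.float64(49.4)]
pos [449.  112.6 140.6] rot [-3.1400e+00  2.0000e-04  1.5659e+00] q [0.17 0.18 1.83 0.   1.13 0.17] t 15.9 gap 94.2 ff 0.0 F [-0.5  0.3 -1.2]
```

View pics/w6c.png

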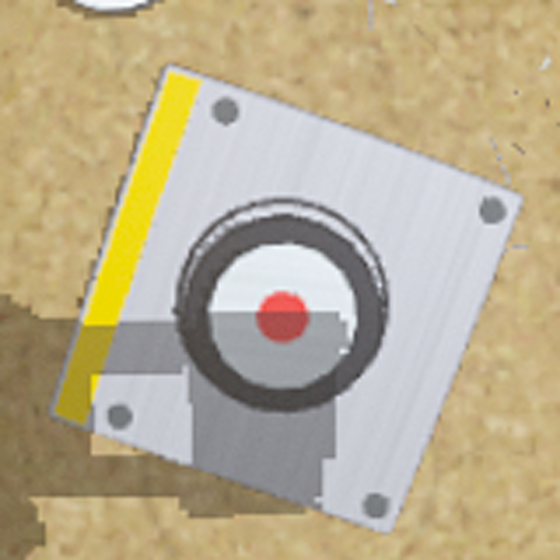

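The crop shows the cap centred on the black ring, red dot up at (283,316), inside the scribed circle. Next is the gauge.

```bash
python3 -m creep '0.5 0 -0.9 0 0 0;0.5 0 -0.9 0 0 0;0 0 0 0 0 -0.053;0 0 0 0 0 -0.053;0 0 0 0 0 -0.053;0 0 0 0 0 -0.053;0 0 0 0 0 -0.053;0 0 0 0 0 -0.053;0 0 0 0 0 -0.053;0 0 0 0 0 -0.053;0 0 0 0 0 -0.053;0 0 0 0 0 -0.053;0 0 0 0 0 0'; python3 go.py 455 359.5 210 -3.05
python3 - <<'E'
from h import *
c=dict(np.load('top1.npz'));s=c;P=cloud(c);hsv=cv2.cvtColor(c['color'],cv2.COLOR_RGB2HSV);H,S=hsv[...,0],hsv[...,1]
for n,m in(('or',(H>5)&(H<14)&(S>200)),('pu',(H>130)&(H<160)&(S>100)),('blue',(H>100)&(H<130)&(S>120))):
    m=(m&(P[...,2]>150)).astype(np.uint8);N,l,st,ce=cv2.connectedComponentsWithStats(m)
    for i in range(1,N):
        if st[i,4]>15: print(n,ce[i].round(),P[l==i].mean(0).round(),P[l==i].min(0).round(),P[l==i].max(0).round())
E
```

```text
clock: 17.52
eef_pos: [449.3, 152.6, 212.7]
eef_rot: [-3.141, -0.002, -3.053]
wrist_force: [0.9, 0.5, 0.7]
finger_gap: 93.9
finger_force: 0.0
pos [449.3 152.6 212.7] rot [-3.1414e+00 -1.6000e-03 -3.0529e+00] q [ 0.25  0.13  1.72  0.    1.3  -1.41] t 17.525 gap 93.9 ff 0.0 F [0.9 0.5 0.7]
shift [-0.599  5.14   0.065] turn [-0.0001 -0.0005 -0.0009]
or [223. 162.] [611. 426. 189.] [455. 195. 151.] [ 629.  451. 1112.]
or [200. 193.] [537. 491. 156.] [524. 483. 150.] [552. 503. 160.]
or [247. 260.] [367. 371. 157.] [358. 366. 150.] [378. 381. 162.]
pu [199. 230.] [444. 485. 180.] [433. 195. 151.] [ 455.  507. 1112.]
blue [133.   7.] [1017.  669.  167.] [1014.  649.  154.] [1019.  690.  177.]
blue [251. 217.] [475. 361. 164.] [466. 350. 155.] [486. 372. 169.]
```

```bash
python3 -m creep '-0.1 0.7 0 0 0 0;-0.1 0.9 0 0 0 0;-0.1 0.9 0 0 0 0;-0.1 0.9 0 0 0 0;-0.1 0.9 0 0 0 0;-0.1 0.6 0 0 0 0;0 0.24 0 0 0 0;0 0 0 0 0 0;0 0 0 0 0 0';python3 go.py 475.5 360 210
python3 - <<'E'
from h import *
c=shot('wrist','w7.png');np.savez('w7.npz',**c)
E
```

```text
clock: 18.65
eef_pos: [455.3, 358.4, 213.6]
eef_rot: [-3.141, -0.0, -3.054]
wrist_force: [-0.2, -0.5, -0.3]
finger_gap: 94.3
finger_force: 0.0
pos [455.3 358.4 213.6] rot [-3.1414e+00 -1.0000e-04 -3.0540e+00] q [ 0.6   0.36  1.42 -0.    1.36 -1.05] t 18.65 gap 94.3 ff 0.0 F [-0.2 -0.5 -0.3]
shift [-0.506 -0.003  0.091] turn [0. 0. 0.]
```

View pics/w7.png

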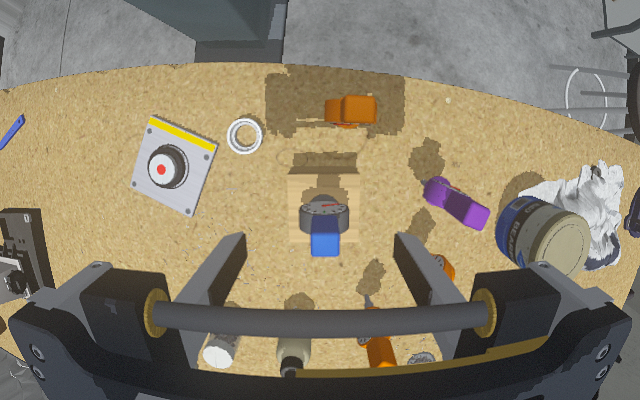

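The wrist view shows the blue handle's top face at (325,244) between the open fingers, with the dial at (323,215) facing the camera. The stack is at (162,169).

Run:
```python
from h import *
c=dict(np.load('w7.npz'));hsv=cv2.cvtColor(c['color'],cv2.COLOR_RGB2HSV).astype(int);H,S,V=hsv[...,0],hsv[...,1],hsv[...,2]
print(V[220:260:3,325],np.bincount(V[222:258,311:339][(S[222:258,311:339]>110)]).nonzero()[0][[0,-1]])
for th in(60,190):
    m=((H>100)&(H<130)&(S>110)&(V>th)).astype(np.uint8);m[:220]=0;m[262:]=0;m[:,:300]=0;m[:,350:]=0
    ct=max(cv2.findContours(m,0,2)[0],key=cv2.contourArea)
    W=np.array([fray(c,q,164)[:2] for q in ct[:,0]],np.float32);print(th,cv2.boundingRect(ct),cv2.minAreaRect(W))
    for nm,sel in(('left',lambda b:b[:,0]<=m.nonzero()[1].min()+2),('bot',lambda b:b[:,1]>=m.nonzero()[0].max()-1),('right',lambda b:b[:,0]>=m.nonzero()[1].max()-2)):
        w=W[sel(ct[:,0])];l=cv2.fitLine(w,2,0,.01,.01).ravel();print(nm,len(w),np.degrees(np.arctan2(l[1],l[0])).round(1),w.mean(0).round(1))
fblob(c,'red',(150,155,175,182),32)
```

```text
[108 109 108 110 136 208 223 223 222 222 221 219 190 215] [122 227]
60 (311, 232, 28, 24) ((473.7060546875, 364.6816711425781), (19.953582763671875, 21.801040649414062), 4.990703582763672)
left 4 6.4 [479.1 354.6]
bot 4 -85.0 [483.2 365.7]
right 4 6.2 [472.8 374.9]
190 (312, 234, 27, 22) ((474.5049133300781, 365.14337158203125), (18.2712459564209, 20.987213134765625), 4.960457801818848)
left 4 1.8 [471.2 355. ]
bot 3 -83.8 [483.1 368.9]
right 6 7.1 [473.5 374.8]
red circle 449.6 153.2 d 12.8 ell [array([449.6, 153.2]), array([11.8, 12.6]), np.float64(140.6)]
```

```bash
python3 -m creep '-0.25 0.055 0.3 0 0 0;-0.25 0.055 0.3 0 0 0;0 0 0 0 0 0;0 0 0 0 0 0';python3 go.py 475 364.5 126
python3 - <<'E'
from h import *
c=shot('wrist','w8.png');np.savez('w8.npz',**c);hsv=cv2.cvtColor(c['color'],cv2.COLOR_RGB2HSV).astype(int);H,S,V=hsv[...,0],hsv[...,1],hsv[...,2]
m=((H>100)&(H<130)&(S>110)&(V>160)).astype(np.uint8);m[:200]=0;m[:,:280]=0;m[:,370:]=0
ct=max(cv2.findContours(m,0,2)[0],key=cv2.contourArea);print(cv2.boundingRect(ct),cv2.minAreaRect(np.array([fray(c,q,164)[:2] for q in ct[:,0]],np.float32)))
cv2.imwrite('pics/w8c.png',cv2.resize(c['color'][150:350,220:420,::-1],(600,600),interpolation=2))
E
```

```text
clock: 19.2
eef_pos: [474.8, 365.2, 189.5]
eef_rot: [-3.141, -0.0, -3.053]
wrist_force: [-0.4, -0.2, -0.2]
finger_gap: 93.9
finger_force: 0.0
pos [474.8 365.2 189.5] rot [-3.1415e+00 -3.0000e-04 -3.0527e+00] q [ 0.59  0.42  1.39  0.    1.33 -1.07] t 19.2 gap 93.9 ff 0.0 F [-0.4 -0.2 -0.2]
shift [-0.003 -0.018  1.588] turn [0. 0. 0.]
(302, 218, 33, 28) ((474.534912109375, 364.8123474121094), (20.417037963867188, 22.3865909576416), 5.979683876037598)
```

View pics/w8c.png

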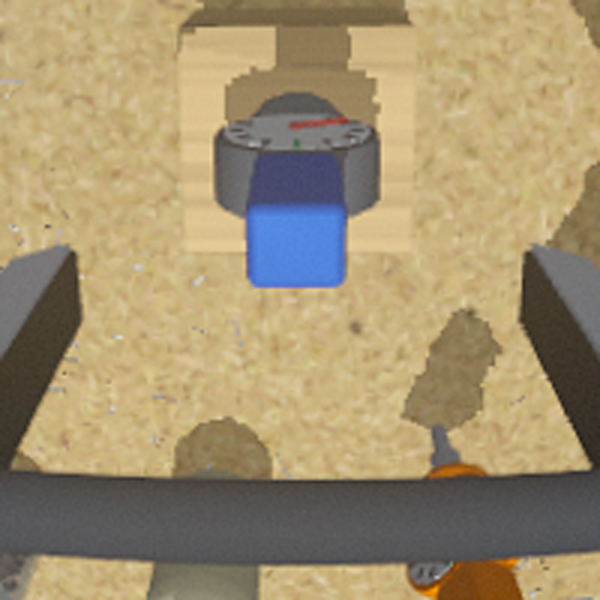

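The crop shows the handle centred between the fingers, at (297,245) with the fingers at 78 and 522, and square to them. Descend and grip.

```bash
python3 -m creep '0 -0.01 0.6 0 0 0;0 0 0.6 0 0 0;0 0 0.38 0 0 0;0 0 0 0 0 0;0 0 0 0 0 0'; python3 -m creep '0 0 0 0 0 0;0 0 0 0 0 0;0 0 0 0 0 0;0 0 0 0 0 0;0 0 0 0 0 0;0 0 0 0 0 0;0 0 0 0 0 0;0 0 0 0 0 0' 1 40;python3 go.py
```

```text
clock: 19.88
eef_pos: [475.2, 365.1, 127.5]
eef_rot: [3.141, 0.001, -3.052]
wrist_force: [-0.3, 0.3, -0.9]
finger_gap: 94.0
finger_force: 0.0
clock: 20.88
eef_pos: [474.8, 364.8, 126.4]
eef_rot: [-3.142, -0.0, -3.053]
wrist_force: [0.1, 0.9, -0.0]
finger_gap: 23.8
finger_force: 40.0
pos [474.8 364.8 126.4] rot [-3.1416 -0.     -3.0525] q [ 0.59  0.48  1.46  0.    1.2  -1.07] t 20.875 gap 23.8 ff 39.97937858104706 F [ 0.1  0.9 -0. ]
```

```bash
python3 -m creep '0 0 -0.1 0 0 0;0 0 -0.25 0 0 0;0 0 -0.4 0 0 0;0 0 -0.5 0 0 0;0 0 -0.5 0 0 0;0 0 -0.4 0 0 0;0 0 -0.1 0 0 0;0 0 0 0 0 0.035;0 0 0 0 0 0.035;0 0 0 0 0 0.035;0 0 0 0 0 0.035;0 0 0 0 0 0;0 0 0 0 0 0';python3 go.py 449.6 152.8 165 2.79
python3 - <<'E'
from h import *
c=shot('scene');cv2.imwrite('pics/s2.png',cv2.resize(c['color'][130:300,200:400,::-1],(706,600),interpolation=2))
E
```

```text
clock: 22.5
eef_pos: [474.7, 364.8, 216.2]
eef_rot: [-3.141, -0.0, 2.793]
wrist_force: [0.1, -0.3, -1.5]
finger_gap: 23.6
finger_force: 40.0
pos [474.7 364.8 216.2] rot [-3.1412e+00 -3.0000e-04  2.7933e+00] q [ 0.59  0.4   1.36 -0.    1.38 -0.63] t 22.5 gap 23.6 ff 39.97853457927704 F [ 0.1 -0.3 -1.5]
shift [-1.218 -5.196  1.281] turn [-0.0001 -0.0001  0.001 ]
```

View pics/s2.png

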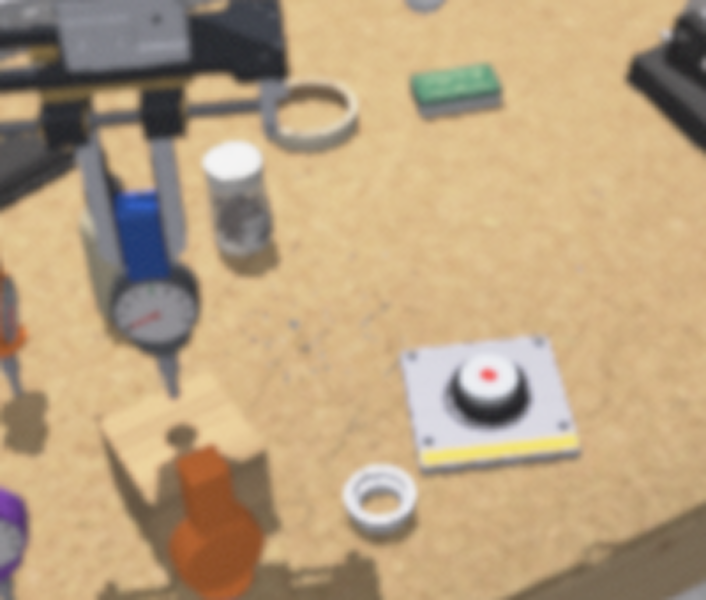

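The gauge is held upright, clear of the holder: handle at (145,235), dial at (157,308), tip at (172,392). The stack stands on the plate at (488,385). Now I carry it over at this height.

```bash
python3 -m creep '-0.12 -0.4 0 0 0 0;-0.16 -0.7 0 0 0 0;-0.16 -0.8 0 0 0 0;-0.16 -0.8 0 0 0 0;-0.16 -0.8 0 0 0 0;-0.16 -0.8 0 0 0 0;-0.16 -0.5 0 0 0 0;-0.14 -0.3 0.3 0 0 0;0 -0.1 0.4 0 0 0;0 0 0.3 0 0 0;0 0 0 0 0 0;0 0 0 0 0 0';python3 go.py 449.6 152.8 145.5 2.79
python3 - <<'E'
from h import *
c=shot('scene');np.savez('s3.npz',**c);cv2.imwrite('pics/s3.png',cv2.resize(c['color'][170:280,280:400,::-1],(654,600),interpolation=2))
E
```

```text
clock: 24.05
eef_pos: [449.3, 153.2, 176.6]
eef_rot: [3.141, 0.0, 2.792]
wrist_force: [-0.5, 0.4, -0.6]
finger_gap: 23.5
finger_force: 40.0
pos [449.3 153.2 176.6] rot [3.1415e+00 1.0000e-04 2.7916e+00] q [ 0.25  0.16  1.76  0.    1.22 -0.97] t 24.05 gap 23.5 ff 39.97860610485077 F [-0.5  0.4 -0.6]
shift [-0.01  -0.006  0.777] turn [0.     0.     0.0005]
```

View pics/s3.png

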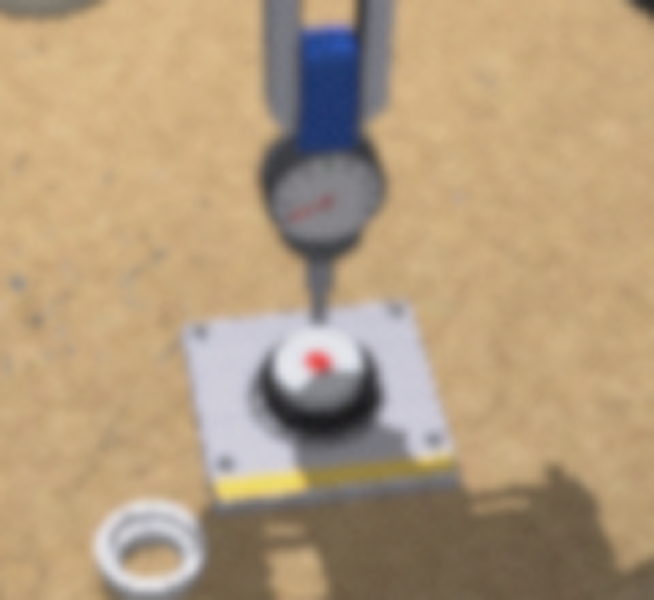

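Tip at (319,318) is directly above the red dot at (319,362), with the dial facing the yellow edge. I lower it in steps and watch the force.

```bash
python3 -m creep '0 0 0.3 0 0 0;0 0 0.2 0 0 0;0 0 0.1 0 0 0;0 0 0.06 0 0 0;0 0 0.05 0 0 0;0 0 0 0 0 0;0 0 0 0 0 0'; for i in 1 2 3 4 5; do python3 go.py|head -1; python3 -m creep '0 0 0 0 0 0' >/dev/null; done
```

```text
clock: 24.98
eef_pos: [449.2, 152.8, 148.2]
eef_rot: [3.141, 0.0, 2.791]
wrist_force: [-1.5, -0.3, 1.7]
finger_gap: 23.8
finger_force: 40.0
pos [449.2 152.8 148.2] rot [3.1415e+00 1.0000e-04 2.7909e+00] q [ 0.25  0.19  1.8   0.    1.15 -0.97] t 24.975 gap 23.8 ff 39.979355335235596 F [-1.5 -0.3  1.7]
pos [449.2 152.8 148.2] rot [3.1415e+00 1.0000e-04 2.7908e+00] q [ 0.25  0.19  1.8   0.    1.15 -0.97] t 25.1 gap 23.9 ff 39.97946083545685 F [-2.4 -0.8  0.4]
pos [449.2 152.7 148.1] rot [3.1416 0.     2.7908] q [ 0.25  0.19  1.8  -0.    1.15 -0.97] t 25.225 gap 23.8 ff 39.97952699661255 F [-1.6 -0.5  0.8]
pos [449.2 152.8 148.1] rot [3.1415 0.     2.7908] q [ 0.25  0.19  1.8   0.    1.15 -0.97] t 25.35 gap 23.6 ff 39.979562759399414 F [-1.8 -0.8  0.5]
pos [449.2 152.8 148.1] rot [3.1416 0.     2.7909] q [ 0.25  0.19  1.8   0.    1.15 -0.97] t 25.475 gap 23.3 ff 39.97933030128479 F [-2.9 -1.1  0.7]
```

```bash
python3 -m creep '0 0 0.03 0 0 0;0 0 0.035 0 0 0;0 0 0 0 0 0;0 0 0 0 0 0;0 0 0 0 0 0'
python3 - <<'E'
from h import *
F=[]
a=shot('scene');F=[]
for i in range(6): F.append(np.r_[manip.read_state()['wrist_force'],manip.read_state()['eef_pos']]);w=shot('wrist')
print(np.mean(F,0).round(2))
np.savez('s4.npz',**a);np.savez('w9.npz',**w)
A=cv2.resize(a['color'][190:255,315:375],(400,433),interpolation=2);B=cv2.resize(w['color'][150:290,255:385],(400,433),interpolation=2)
cv2.imwrite('pics/f.png',np.hstack([A,B])[:,:,::-1])
E
```

```text
clock: 26.22
eef_pos: [449.2, 152.8, 145.5]
eef_rot: [3.142, 0.0, 2.791]
wrist_force: [-1.2, -0.3, 0.7]
finger_gap: 23.7
finger_force: 40.0
[-1.4900e+00 -4.2000e-01  1.7000e+00  4.4918e+02  1.5275e+02  1.4547e+02]
```

View pics/f.png

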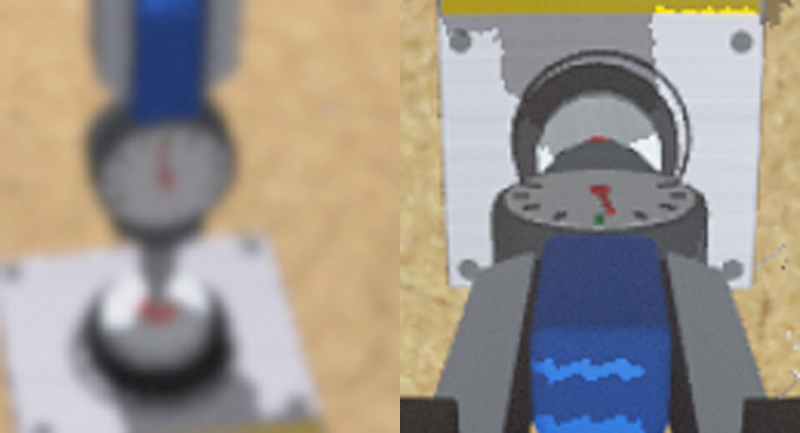

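The scene crop (left) shows the tip on the red dot at (155,305) and the needle nearly upright. In the wrist crop (right) the needle points just short of the green mark at (599,220). About 0.7 mm more should bring it there.

```bash
python3 -m creep '0 0 0.018 0 0 0;0 0 0 0 0 0;0 0 0 0 0 0;0 0 0 0 0 0' >/dev/null
python3 - <<'E'
from h import *
F=[]
for i in range(8): s=manip.read_state();F.append(np.r_[s['wrist_force'],s['eef_pos']]);w=shot('wrist')
print(np.mean(F,0).round(2),s['clock'])
for n,c in(('before',dict(np.load('w9.npz'))),('after',w)):
    im=c['color'][200:226,280:356];hsv=cv2.cvtColor(im,cv2.COLOR_RGB2HSV).astype(int);H,S=hsv[...,0],hsv[...,1]
    r=((H<10)|(H>170))&(S>90);g=(H>45)&(H<85)&(S>60)
    for k,m in(('red',r),('green',g)):
        v,u=np.nonzero(m);print(n,k,sorted(zip((v+200).tolist(),(u+280).tolist())))
E
```

```text
[ -1.58  -0.54   1.98 449.19 152.74 144.74] 27.425
before red [(210, 317), (210, 318), (210, 319), (210, 320), (210, 321), (211, 317), (211, 318), (211, 319), (211, 320), (211, 321), (211, 322), (212, 318), (212, 319), (212, 320), (212, 321), (213, 320), (213, 321), (214, 321), (215, 321), (215, 322), (216, 321), (216, 322), (217, 322), (217, 323), (218, 322), (218, 323), (218, 324), (219, 323)]
before green [(220, 319), (220, 320), (221, 318), (221, 319), (221, 320), (222, 318), (222, 319), (222, 320)]
after red [(210, 317), (210, 318), (210, 319), (210, 320), (210, 321), (211, 317), (211, 318), (211, 319), (211, 320), (211, 321), (211, 322), (212, 318), (212, 319), (212, 320), (212, 321), (213, 319), (213, 320), (214, 319), (215, 319), (216, 318), (216, 319), (217, 318), (217, 319), (218, 318), (218, 319), (219, 318), (219, 319)]
after green [(220, 319), (220, 320), (221, 318), (221, 319), (221, 320), (222, 318), (222, 319), (222, 320)]
```

```bash
python3 -c "
from cell import manip
print(manip.sign_off())"
```

```text
the job is handed in; nothing more can be done
None
```

The job is handed in at about 27.5 s, with no verdict returned: the spacer and cap are stacked within about 1.5 mm of the plate's middle, and the arm still holds the gauge upright with its tip on the red dot, dial towards the yellow edge and needle on the green mark.

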